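Shut the nitrogen valve in the covered gas box

ROBOT

A 7-joint arm with a two-finger parallel gripper is mounted at the origin on the work surface. World frame = base frame: x ahead of the robot, y to its left, z up, the work surface at z = 0. Lengths are in m, angles in rad, forces in N, time in s.
With the tool pointing down it reaches from about 0.35 to 0.9 m from the base axis. Payload 7.2 kg.
Tool frame: the origin (TCP) lies at the very end of the fingers, on their centre line; the grasp point (between the pads) lies 19 mm behind it; z points along the fingers, y is the line along which they close (so a half turn about z gives the same grasp; the last joint's range is limited). The gripper opens to 88 mm and grips with 3 to 60 N. Pads are 20 mm wide; open, the fingers measure 115 mm over their backs; the gripper's body (75 mm by 178 mm) begins 61 mm behind the grasp point.
Start: joints at [1.229, 0.411, -0.013, 1.596, 0.006, 1.134, -0.082], TCP at [0.169, -0.602, 0.223] pointing down, gripper open.
Joint ranges: [-2.95, 2.95], [-0.29, 1.99], [-1.47, 1.44], [0.14, 2.54], [-1.03, 4.17], [0.13, 1.85], [-2.86, 2.86]. Speed limits (rad/s): [2.39, 2.39, 3.01, 3.01, 3.14, 3.14, 3.14].

INTERFACE

Orientations are given as [roll, pitch, yaw] about the fixed x, y, z axes, in that order (R = Rz(yaw) Ry(pitch) Rx(roll)).
In Python, from bench import r, camera, get_calibration, workorder gives the robot as it stands. The module is installed in compiled form; this text tells all that it offers.
- The arm moves only by the tool step_arm, never from a script. Its argument "plan" is a list of rows, each a list of 3 entries, a list of its own where there are three numbers: the shift along the tool's x, y, z in mm, then the turn, a rotation vector about the tool's x, y, z in rad, then the finger opening in mm, from 0 to 87.8. In form: [[[x, y, z], [rx, ry, rz], gripper], ...]. A call has 1 to 5 rows; each row shifts and turns the commanded pose from where the row before left it, along the tool's axes as they then stand; what a row does not reach is not made up. A row lasts 1/12 s, in which the tool goes at most 41.7 mm and 7.16 degrees, less where a joint would pass 70% of its speed; a pose out of reach is approached as far as the arm can. A call with a gripper value outside its range is refused whole. The fingers move at their own pace and stop on an object; "newtons" is the grip in N (left out, the last holds). Time passes only in rows, so rows that do not move let the fingers close. It gives the time, the measured TCP pose, the force, the opening and the grip force at its end, in the units of the state.
- r.read_state(): the state, without advancing time (a new reading comes with each control period).
- camera(name): name is "scene" or "top" or "wrist"; returns (picture, depth): 384x512x3 uint8, blue, green, red; 384x512 float32, m along the optical axis (not along the pixel's ray), 0 where there is no reading.
- get_calibration(name): a dict with "fovy" (degrees; the focal length in pixels is half the picture's height over the tangent of half this angle, whatever the lens; pixels are square), "cx", "cy" (the principal point, pixels), "extrinsics" (4x4, takes a point from world to camera coordinates); the wrist camera has in their place "mount" (4x4, takes a point from camera to tool coordinates, whose origin is the TCP and whose axes are the flange's). Camera axes: x right, y up, looking along -z (the intrinsics and any distortion apply to the point x, -y, -z); pixel columns grow to the right and rows downward; lengths in m; the calibration is good to about 2 mm. A picture is of the moment at which its call begins: read the wrist's pose just before it. get_calibration takes no time and is no camera call.
- workorder.hand_in(): hands the job in; it is judged then, once.
The state is a dict: "t": time; "qpos": joint angles; "joint_vel": joint speeds; "joint_efforts": joint torques, N m; "eef_pos": TCP position; "ee_rot": TCP orientation; "contact_force": force on the tool from outside, world axes, zero at the start; "ft_torque": the same for the moment, N m; "width": opening from 0.0 (shut) to 1.0 (fully open); "finger_force": force on a finger pad.
Only numpy, scipy, OpenCV 4.12 (cv2) and the standard library are available. Lean on these libraries where they do the work, as an engineer would, in place of code of your own. Each camera call takes 0.05 s, during which the arm holds its last target. There are 200 camera calls.

TASK

The nitrogen line to the mass spectrometer has to be turned off before pump-down: on the blue gas box, push the steel cover with the black bow handle aside until it is fully open, then push the red lever handle inside round its quarter turn until it is fully shut, across its pipe. Only push them, with the fingers: do not grip either handle. Leave the cover open, the blue handle as it is, and everything else on the bench and in the box where it is.

Things in the scene. Friction and masses are not known exactly. Their poses are not given: they have to be found in the camera images.
- gas_box: navy gas box fixed to the bench, 180 (x) x 500 (y) x 111 mm high. Origin: centre of its underside on the bench; x to its back, y to its left end. Right half (y -242 to 0, x -82 to 82 mm): bay under the cover, floor at 10 mm, header pipe at x = -55 mm up to 43 mm. Left half closed; the cover parks on it. Cover rails at x = +-74 to 91 mm, 111 mm high. Regulator (112 mm high) and thin tubes behind it.
- cover (a joint): travel of the sliding cover towards the gas box's +y, in m: 0 shut, 0.235 fully open at its end stop; it starts shut or up to 25 mm ajar. It slides stiffly (about 3 N of friction plus some drag) and stays where it is left. It can only slide. (cover_c1 and cover_c2 are the two long sides of its bow handle.)
- cover_grip (a point): centre of the black bow handle's bar, in the middle of the steel cover (158 x 246 x 4 mm, top face 104 mm above the bench). The bar lies along the gas box's x: 100 mm long, 10 mm wide, 10 mm high. This point is 123 mm above the bench, 19 mm above the cover's top face; the bar's underside clears that face by 14 mm. Axes as the gas box's.
- red_valve: brass ball valve of the red handle, fixed in the bay on a pipe along the gas box's x. It stands at x = 20 mm and y = -185 or -85 mm in the gas box's frame, the blue one in the other place. Origin: on the handle's turning axis, at bench height; axes as the gas box's. Pipe and valve body reach 47 mm above the bench, the stem 62 mm.
- red_handle (a joint): turn of the red handle in rad, clockwise seen from above: 0 open (along its pipe, pointing to the gas box's -x), 1.571 fully shut at its stop (across the pipe, pointing to the gas box's +y). It starts at 0 to 0.35, turns stiffly (0.15 Nm, about 4 N at its middle) and stays where it is left.
- red_grip (a point): a point on the red sleeve of the red handle, 40 mm from the turning axis, 70 mm above the bench. The sleeve is 13 mm wide and 12 mm high (64 to 76 mm above the bench) and runs from 16 to 60 mm from the axis; the handle points along this frame's -x. (red_handle_c0 and red_handle_c1 are the two long sides of the sleeve.)
- blue_handle (a joint): turn of the blue handle, same sense as the red one; it starts near open (0 to 0.15) and must stay as it is.
- blue_grip (a point): the same point on the blue handle, which has the same shape as the red one.
- brass_nut: spare brass ring nut, 26 mm across, 12 mm high, lying on the floor of the bay between the two pipes; origin: centre of its underside; leave it alone
- spanner: steel spanner, 160 mm long, lying on the bench to the left of the box; origin: middle of its underside, its length along its x; leave it alone
- plate_case: flat white and clear sample-plate case, 90 x 130 x 18 mm, on the bench behind the box; origin: centre of its underside; leave it alone
- reagent_bottle: amber bottle, 60 mm across, 115 mm high, standing to the right of the box; origin: centre of its underside; leave it alone
- tube_rack: green rack of capped tubes, 85 x 180 mm, 80 mm high, to the left of the box; origin: centre of its underside; leave it alone
- petri_stack: two stacked clear dishes, 90 mm across, 40 mm high, to the right of the box; origin: centre of its underside; leave it alone
- tip_box: blue box of pipette tips with a clear lid, 85 x 120 mm, 65 mm high, behind the box; origin: centre of its underside; leave it alone

How it is judged:
On the way, in this order (a step that is already met when the one before it is completed fails the run):
1. the cover has been slid fully aside (value of joint cover above 0.222 m), for 0.2 s.
2. the red handle has been pushed fully shut (value of joint red_handle above 1.48 rad), for 0.2 s.
At the end, for the whole second after the job is handed in: the cover stands fully open (within 18 mm of its stop), the red handle is shut (within 5 degrees of its stop), both at rest, the blue handle within 6 mm (about 9 degrees) of where it was, and every loose thing within 15 mm of where it was (value of joint cover above 0.217 m and value of joint red_handle above 1.48 rad and velocity of joint red_handle below 0.05 rad/s and velocity of joint cover below 0.01 m/s and distance of blue_grip from where it was at the start of the episode below 0.006 m and distance of each of brass_nut, spanner, plate_case, reagent_bottle, tube_rack, petri_stack, tip_box from where it was at the start of the episode below 0.015 m); the robot touches nothing.
It fails at once if the blue handle is turned (its grip moves more than 6 mm) (distance of blue_grip from where it was at the start of the episode above 0.006 m).
It fails at once if the bow handle or the red handle is pinched: both its long sides pressed at once, over 2 N each ((contact force between the fingers and cover_c1 above 2 N and contact force between the fingers and cover_c2 above 2 N) or (contact force between the fingers and red_handle_c0 above 2 N and contact force between the fingers and red_handle_c1 above 2 N)).
It fails at once if a loose thing is lifted, carried or shoved more than 15 mm (distance of any of brass_nut, spanner, plate_case, reagent_bottle, tube_rack, petri_stack, tip_box from where it was at the start of the episode above 0.015 m).
It also fails if it takes over 48 s, if anything falls off the work surface, if the arm or the gripper's body presses on something with over 40 N, if the wrist force passes 120 N, or if a joint passes its speed limit or range.

## Working session

There is one attempt and no reset: what is moved stays moved. The work goes in short steps, Python scripts to look and compute and a tool call to move; the robot and the scene stay as the last step left them, time stands still between calls to the robot, and variables do not carry over. Pictures are saved under pics/ and viewed, at most 10 in all, crops included, and the job is handed in when it is done.

Besides the shell and the picture viewer there is one more tool, called after ">>>" as name(argument=value, ...), one argument or row to a line, values as JSON. step_arm: Moves the arm, as the interface text tells. Its arguments: {"type":"object","properties":{"plan":{"type":"array"},"newtons":{"type":"number"}},"required":["plan"]}

```bash
mkdir -p pics; cat > h.py <<'E'
import numpy as np, cv2
from scipy.spatial.transform import Rotation as R
from bench import r, camera, get_calibration, workorder
def ext(name,s=None):
    c=get_calibration(name)
    if 'extrinsics' in c: return c,np.linalg.inv(np.array(c['extrinsics']))
    T=np.eye(4);T[:3,:3]=R.from_euler('xyz',s['ee_rot']).as_matrix();T[:3,3]=s['eef_pos']
    return c,T@np.array(c['mount'])
def ray(c,T,px):
    f=192/np.tan(np.radians(c['fovy'])/2)
    px=np.atleast_2d(px).astype(float)
    d=np.c_[(px[:,0]-c['cx'])/f,-(px[:,1]-c['cy'])/f,-np.ones(len(px))]
    return T[:3,3],d@T[:3,:3].T
def onplane(c,T,px,z):
    o,d=ray(c,T,px); return o+d*((z-o[2])/d[:,2])[:,None]
def bydepth(c,T,dep,px):
    px=np.atleast_2d(px).astype(int);o,d=ray(c,T,px)
    return o+d*dep[px[:,1],px[:,0]][:,None]
E
python3 - <<'E'
from h import *
s=r.read_state();print({k:np.round(v,3) for k,v in s.items()})
for n in ['top','scene']:
    p,d=camera(n);cv2.imwrite(f'pics/{n}0.png',p);np.savez(f'{n}0.npz',p=p,d=d);c=get_calibration(n);print(n,{k:np.round(v,3) for k,v in c.items()} if 1 else 0)
print(get_calibration('wrist'))
E
```

```text
{'t': np.float64(0.0), 'qpos': array([ 1.229,  0.412, -0.013,  1.597,  0.006,  1.134, -0.082]), 'joint_vel': array([ 0.001, -0.001, -0.001,  0.001, -0.   ,  0.   ,  0.003]), 'joint_efforts': array([-0.0000e+00, -5.8796e+01,  6.4200e-01, -2.9108e+01, -5.4000e-02,
        1.8000e-02,  0.0000e+00]), 'eef_pos': array([ 0.169, -0.601,  0.222]), 'ee_rot': array([-3.14 ,  0.   ,  0.274]), 'contact_force': array([ 0.055,  0.336, -0.561]), 'ft_torque': array([ 0.04 , -0.004,  0.095]), 'finger_force': np.float64(0.0), 'width': np.float64(0.999)}
top {'fovy': np.float64(46.463), 'cx': np.float64(246.613), 'cy': np.float64(190.189), 'extrinsics': array([[-1.90e-02, -1.00e+00, -1.00e-03,  5.10e-02],
       [ 9.94e-01, -1.90e-02,  1.10e-01, -5.68e-01],
       [-1.10e-01,  1.00e-03,  9.94e-01, -1.23e+00],
       [ 0.00e+00,  0.00e+00,  0.00e+00,  1.00e+00]])}
scene {'fovy': np.float64(48.36), 'cx': np.float64(257.47), 'cy': np.float64(194.252), 'extrinsics': array([[ 0.794,  0.608,  0.015, -0.446],
       [-0.344,  0.429,  0.835,  0.077],
       [ 0.501, -0.668,  0.55 , -1.658],
       [ 0.   ,  0.   ,  0.   ,  1.   ]])}
{'fovy': 60.767277942246224, 'cx': 251.63476370856904, 'cy': 191.90364385979024, 'mount': array([[ 3.46978177e-04,  9.58932195e-01,  2.83635196e-01,
         7.71034294e-02],
       [ 9.99999131e-01,  2.79453911e-05, -1.31780405e-03,
         2.88146055e-04],
       [-1.27161103e-03,  2.83635407e-01, -9.58931353e-01,
        -1.62255193e-01],
       [ 0.00000000e+00,  0.00000000e+00,  0.00000000e+00,
         1.00000000e+00]])}
```

View pics/top0.png

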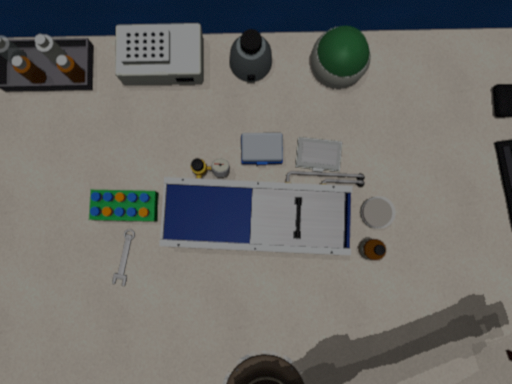

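View pics/scene0.png

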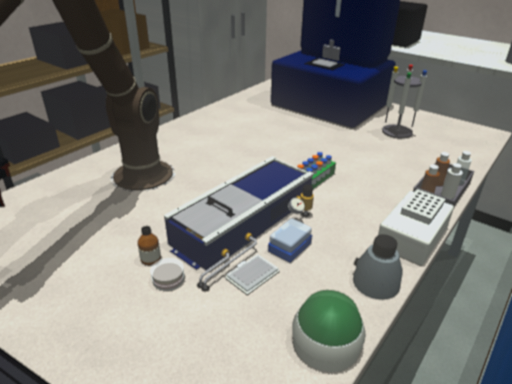

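The top view shows the box at px (162..350, 180..252), with the cover on the right and the bow bar at about (297, 198..237). There is a dark gap at the cover's right end, so it is slightly ajar. Next I'll measure the box pose and the bar.

```bash
python3 - <<'E'
from h import *
z=np.load('top0.npz');p,d=z['p'],z['d'];c,T=ext('top')
P=np.array([[u,v] for v in range(384) for u in range(512)])
W=bydepth(c,T,d,P).reshape(384,512,3)
roi=np.zeros((384,512),bool);roi[172:262,155:360]=1
# box top: height 95..118 mm
m=(roi&(W[...,2]>.092)&(W[...,2]<.12)).astype(np.uint8)
n,l,st,_=cv2.connectedComponentsWithStats(m);k=1+st[1:,4].argmax()
hull=cv2.convexHull(np.argwhere(l==k)[:,::-1].astype(np.float32))
w=onplane(c,T,hull[:,0],.111)
rr=cv2.minAreaRect((w[:,:2]*1000).astype(np.float32));print('box',rr)
hs=cv2.cvtColor(p,cv2.COLOR_BGR2HSV)
g=np.zeros_like(roi);g[192:244,282:312]=1
b=np.argwhere(g&(hs[...,2]<70))[:,::-1].astype(np.float32)
wb=onplane(c,T,b,.123);print('bar',cv2.minAreaRect((wb[:,:2]*1000).astype(np.float32)),wb.mean(0),len(b), 'depth z',np.median(W[b[:,1].astype(int),b[:,0].astype(int),2]))
x=p.copy()[165:265,150:365];cv2.imwrite('pics/boxcrop.png',cv2.resize(x,None,fx=3.6,fy=3.6,interpolation=cv2.INTER_CUBIC))
E
```

```text
box ((492.55328369140625, 16.716506958007812), (498.4290466308594, 181.74264526367188), 86.1212158203125)
bar ((486.3807373046875, -91.2162857055664), (16.00826072692871, 104.46308135986328), 86.52872467041016) [ 0.48703989 -0.09154803  0.123     ] 189 depth z 0.12463629995476011
```

View pics/boxcrop.png

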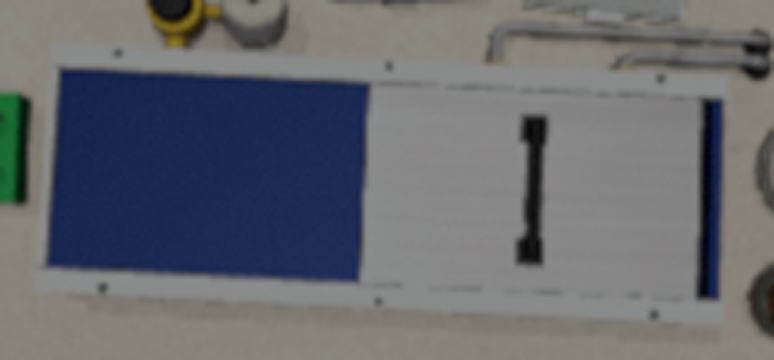

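>>> step_arm(
  plan=[
    [[0,0,0],[0,0,0.114],0],
    [[0,0,0],[0,0,0.114],0],
    [[0,0,0],[0,0,0.114],0],
    [[17,-30,0],[0,0,0],0],
    [[17,-30,0],[0,0,0],0],
  ],
  newtons=20,
)

```text
t: 0.52
eef_pos: [0.2057, -0.5442, 0.2217]
ee_rot: [-3.141, 0.001, -0.073]
contact_force: [1.3, 0.0, -0.5]
width: 0.657
finger_force: 0.0
```

>>> step_arm(
  plan=[
    [[17,-30,0],[0,0,0],0],
    [[17,-30,0],[0,0,0],0],
    [[17,-30,0],[0,0,0],0],
    [[17,-30,0],[0,0,0],0],
    [[17,-30,0],[0,0,0],0],
  ],
)

```text
t: 0.93
eef_pos: [0.3025, -0.3986, 0.2225]
ee_rot: [-3.141, 0.0, -0.068]
contact_force: [-0.0, 0.1, -0.7]
width: 0.284
finger_force: 0.0
```

>>> step_arm(
  plan=[
    [[17,-30,0],[0,0,0],0],
    [[17,-30,0],[0,0,0],0],
    [[17,-30,0],[0,0,0],0],
    [[17,-30,0],[0,0,0],0],
    [[17,-30,0],[0,0,0],0],
  ],
)

```text
t: 1.35
eef_pos: [0.3975, -0.2549, 0.2226]
ee_rot: [3.142, 0.0, -0.068]
contact_force: [0.9, 0.5, -0.1]
width: 0.008
finger_force: 0.0
```

>>> step_arm(
  plan=[
    [[17,-30,0],[0,0,0],0],
    [[0,0,0],[0,0,0],0],
    [[0,0,0],[0,0,0],0],
  ],
)

```text
t: 1.6
eef_pos: [0.4168, -0.2259, 0.2224]
ee_rot: [-3.141, 0.0, -0.064]
contact_force: [-0.7, 0.1, 0.3]
width: 0.009
finger_force: 0.0
```

>>> step_arm(
  plan=[
    [[20,-34,0],[0,0,0],0],
    [[20,-34,0],[0,0,0],0],
    [[19,-32,0],[0,0,0],0],
    [[0,0,0],[0,0,0],0],
    [[0,0,0],[0,0,0],0],
  ],
)

```text
t: 2.02
eef_pos: [0.482, -0.1314, 0.2222]
ee_rot: [-3.141, 0.001, -0.066]
contact_force: [-0.0, 0.2, -1.2]
width: 0.007
finger_force: 0.0
```

```bash
cat >> h.py <<'E'
O=np.array([.4926,.0167]);YAW=-.0677
def box(w):
    w=np.atleast_2d(w);c,s=np.cos(YAW),np.sin(YAW);v=w[:,:2]-O
    return np.c_[v@[c,s],v@[-s,c],w[:,2:]]
E
python3 - <<'E'
from h import *
s=r.read_state();p,d=camera('wrist');cv2.imwrite('pics/w1.png',p);c,T=ext('wrist',s)
print(s['eef_pos'],s['ee_rot'],box(s['eef_pos']))
P=np.array([[u,v] for v in range(384) for u in range(512)])
W=box(bydepth(c,T,d,P)).reshape(384,512,3)
m=(W[...,2]>.114)&(W[...,2]<.135)&(abs(W[...,0])<.06)&(abs(W[...,1]+.108)<.025)&(d>0)
b=W[m];print(m.sum(),b.mean(0),b.min(0),b.max(0)); print(cv2.minAreaRect((b[:,:2]*1000).astype(np.float32)))
# rails: z near .111 inner/outer edges
q=(abs(W[...,2]-.111)<.003)&(abs(W[...,0])>.06)&(d>0);q=W[q];print('rails',[np.percentile(a[:,0],[1,99]) for a in(q[q[:,0]<0],q[q[:,0]>0]) if len(a)])
E
```

```text
[ 0.4819523  -0.13141889  0.22224032] [-3.14138134e+00  7.42201214e-04 -6.57997666e-02] [[-0.00060331 -0.14849989  0.22224032]]
1512 [ 0.00361648 -0.11224862  0.12700434] [-0.05013389 -0.11678046  0.11401398] [ 0.04969481 -0.10654007  0.13004618]
((-0.21892166137695312, -111.65190124511719), (10.234461784362793, 99.82723999023438), 89.98246002197266)
rails [array([-0.09076172, -0.06197839]), array([0.07376832, 0.09042224])]
```

View pics/w1.png

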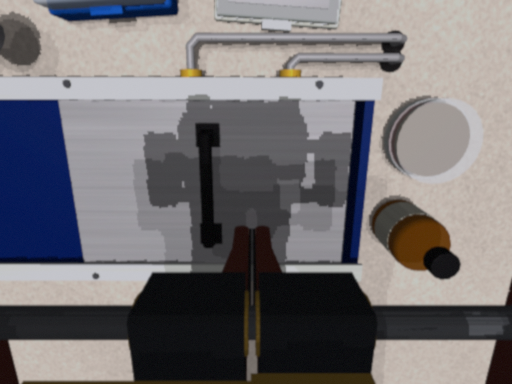

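The wrist view shows the bar at px (207, 125..245) and the fingers at about (250, 235), just right of it. The box pose agrees with the rails to about 1 mm. I'll lower the fingers and push.

>>> step_arm(
  plan=[
    [[0,0,30],[0,0,0],0],
    [[0,0,30],[0,0,0],0],
    [[0,0,30],[0,0,0],0],
    [[0,0,20],[0,0,0],0],
    [[0,0,0],[0,0,0],0],
  ],
)

```text
t: 2.48
eef_pos: [0.4778, -0.134, 0.1089]
ee_rot: [-3.142, 0.007, -0.072]
contact_force: [-0.9, 0.7, -0.3]
width: 0.007
finger_force: 0.0
```

>>> step_arm(
  plan=[
    [[0,-10,0],[0,0,0],0],
    [[0,-10,0],[0,0,0],0],
    [[0,-10,0],[0,0,0],0],
    [[0,-10,0],[0,0,0],0],
    [[0,-10,0],[0,0,0],0],
  ],
)

```text
t: 2.9
eef_pos: [0.4859, -0.0817, 0.114]
ee_rot: [3.14, -0.002, -0.068]
contact_force: [-0.8, -5.3, 3.3]
width: 0.01
finger_force: 2.3
```

>>> step_arm(
  plan=[
    [[0,-15,0],[0,0,0],0],
    [[0,-15,0],[0,0,0],0],
    [[0,-15,0],[0,0,0],0],
    [[0,-15,0],[0,0,0],0],
    [[0,-15,0],[0,0,0],0],
  ],
)

```text
t: 3.32
eef_pos: [0.491, -0.0064, 0.1138]
ee_rot: [3.141, -0.002, -0.068]
contact_force: [0.9, -5.4, 3.3]
width: 0.009
finger_force: 2.6
```

>>> step_arm(
  plan=[
    [[0,-15,0],[0,0,0],0],
    [[0,-15,0],[0,0,0],0],
    [[0,-15,0],[0,0,0],0],
    [[0,-15,0],[0,0,0],0],
    [[0,-15,0],[0,0,0],0],
  ],
)

```text
t: 3.73
eef_pos: [0.4961, 0.0685, 0.1138]
ee_rot: [3.141, -0.002, -0.068]
contact_force: [1.7, -5.6, 3.8]
width: 0.005
finger_force: 2.6
```

>>> step_arm(
  plan=[
    [[0,-7,0],[0,0,0],0],
    [[0,-7,0],[0,0,0],0],
    [[0,-7,0],[0,0,0],0],
    [[0,-7,0],[0,0,0],0],
    [[0,0,0],[0,0,0],0],
  ],
)

```text
t: 4.15
eef_pos: [0.4971, 0.0972, 0.1127]
ee_rot: [-3.141, 0.0, -0.067]
contact_force: [0.7, -0.1, 0.6]
width: 0.006
finger_force: 0.0
```

>>> step_arm(
  plan=[
    [[0,-4,0],[0,0,0],0],
    [[0,-4,0],[0,0,0],0],
    [[0,-3,0],[0,0,0],0],
    [[0,-3,0],[0,0,0],0],
  ],
)

```text
t: 4.48
eef_pos: [0.4979, 0.1094, 0.1125]
ee_rot: [3.141, 0.001, -0.069]
contact_force: [-1.5, -3.2, 1.7]
width: 0.007
finger_force: 1.7
```

>>> step_arm(
  plan=[
    [[0,-3,0],[0,0,0],0],
    [[0,0,0],[0,0,0],0],
  ],
)

```text
t: 4.65
eef_pos: [0.498, 0.1107, 0.1125]
ee_rot: [3.139, 0.001, -0.069]
contact_force: [-2.5, -8.9, 5.0]
width: 0.005
finger_force: 4.3
```

>>> step_arm(
  plan=[
    [[0,-4,0],[0,0,0],0],
    [[0,0,0],[0,0,0],0],
    [[0,0,0],[0,0,0],0],
  ],
)

```text
t: 4.9
eef_pos: [0.4979, 0.1108, 0.1125]
ee_rot: [3.134, 0.002, -0.072]
contact_force: [-4.0, -18.3, 9.8]
width: 0.006
finger_force: 9.6
```

>>> step_arm(
  plan=[
    [[0,15,0],[0,0,0],0],
    [[0,15,0],[0,0,0],0],
    [[0,0,-30],[0,0,0],0],
    [[0,0,-40],[0,0,0],0],
    [[0,0,-40],[0,0,0],0],
  ],
)

```text
t: 5.32
eef_pos: [0.4958, 0.0872, 0.2232]
ee_rot: [-3.141, 0.002, -0.068]
contact_force: [1.5, 0.9, 0.3]
width: 0.002
finger_force: 0.0
```

>>> step_arm(
  plan=[
    [[-10,38,-4],[0,0,0],0],
    [[-10,38,-4],[0,0,0],0],
    [[-10,38,-4],[0,0,0],0],
    [[-10,38,-4],[0,0,0],0],
    [[-10,38,-4],[0,0,0],0],
  ],
)

```text
t: 5.73
eef_pos: [0.4334, -0.1002, 0.243]
ee_rot: [-3.141, -0.001, -0.067]
contact_force: [1.2, -0.7, -0.2]
width: 0.003
finger_force: 0.0
```

>>> step_arm(
  plan=[
    [[-10,15,0],[0,0,0],0],
    [[0,0,0],[0,0,0],0],
    [[0,0,0],[0,0,0],0],
  ],
)

```text
t: 5.98
eef_pos: [0.4229, -0.1138, 0.2428]
ee_rot: [-3.141, -0.001, -0.07]
contact_force: [0.1, 0.2, -0.3]
width: 0.006
finger_force: 0.0
```

```bash
python3 - <<'E'
from h import *
s=r.read_state();p,d=camera('wrist');cv2.imwrite('pics/w2.png',p);np.savez('w2.npz',p=p,d=d,e=s['eef_pos'],o=s['ee_rot']);c,T=ext('wrist',s)
print(box(s['eef_pos']),s['ee_rot'])
W=box(bydepth(c,T,d,np.array([[u,v] for v in range(384) for u in range(512)]))).reshape(384,512,3)
hs=cv2.cvtColor(p,cv2.COLOR_BGR2HSV);h,S,V=hs[...,0].astype(int),hs[...,1],hs[...,2]
bay=(abs(W[...,0])<.08)&(W[...,1]>-.24)&(W[...,1]<0)&(d>0)
for n,m in [('red',((h<8)|(h>172))&(S>120)&(V>50)),('blue',(h>95)&(h<125)&(S>100)&(V>40))]:
    m=m&bay&(W[...,2]>.058)&(W[...,2]<.09)
    b=W[m];px=np.argwhere(m)
    if len(b): t=b[b[:,2]>.072]; print(n,len(b),px.mean(0)[::-1],b.mean(0),b.min(0),b.max(0),cv2.minAreaRect((t[:,:2]*1000).astype(np.float32)))
b=W[(W[...,2]>.114)&(W[...,2]<.135)&(abs(W[...,0])<.06)&(abs(W[...,1]-.11)<.03)&(d>0)]
if len(b):print('bar',cv2.minAreaRect((b[:,:2]*1000).astype(np.float32)))
E
```

```text
[[-0.06069644 -0.13488549  0.24275953]] [-3.14101494e+00 -9.42269557e-04 -6.99042115e-02]
red 519 [292.58188825 130.13102119] [-0.01679757 -0.17650522  0.07543448] [-0.0380145  -0.1873999   0.07083868] [ 0.00367468 -0.16656453  0.07810325] ((-17.30612564086914, -176.8946990966797), (12.55636978149414, 42.5272102355957), 73.77617645263672)
blue 549 [199.76684882 131.3715847 ] [-0.0178803  -0.08415708  0.07513513] [-0.04005277 -0.09173306  0.06662592] [ 0.00292018 -0.07615059  0.07803554] ((-18.324888229370117, -83.55310821533203), (12.714715957641602, 42.980506896972656), 83.84569549560547)
```

View pics/w2.png

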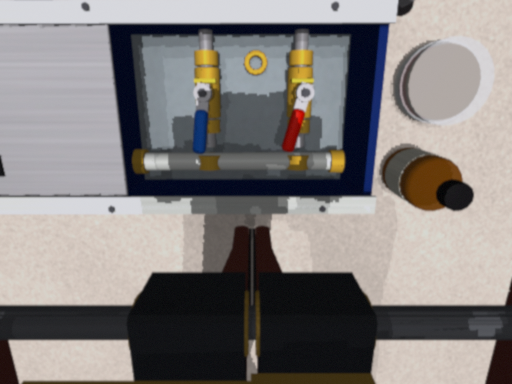

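The view shows the red handle at px (293, 130), on the right-hand valve and turned about 0.21 rad. Blue is at (200, 131), the nut is at (255, 63), and the cover is clear of the bay. I'll descend to the right of the red handle.

>>> step_arm(
  plan=[
    [[12,38,0],[0,0,0],0],
    [[11,39,0],[0,0,0],0],
    [[0,0,0],[0,0,0],0],
    [[0,0,30],[0,0,0],0],
    [[0,0,30],[0,0,0],0],
  ],
)

```text
t: 6.45
eef_pos: [0.443, -0.1913, 0.1828]
ee_rot: [3.141, -0.004, -0.067]
contact_force: [0.5, -0.3, -0.4]
width: 0.011
finger_force: 0.0
```

>>> step_arm(
  plan=[
    [[0,0,30],[0,0,0],0],
    [[0,0,30],[0,0,0],0],
    [[0,0,0],[0,0,0],0],
    [[0,0,0],[0,0,0],0],
  ],
)

```text
t: 6.78
eef_pos: [0.4405, -0.1903, 0.1217]
ee_rot: [-3.14, 0.003, -0.066]
contact_force: [1.2, -0.8, 0.8]
width: 0.006
finger_force: 0.0
```

```bash
python3 -c "
from h import *
s=r.read_state();print(box(s['eef_pos'])*1000,s['ee_rot'],s['contact_force'])"
```

```text
[[ -38.01396575 -210.10077564  121.74077971]] [-3.13977274e+00  3.12915100e-03 -6.57453901e-02] [ 1.17151624 -0.77201426  0.81092037]
```

>>> step_arm(
  plan=[
    [[0,2,20],[0,0,0],0],
    [[0,0,20],[0,0,0],0],
    [[0,0,19],[0,0,0],0],
    [[0,0,0],[0,0,0],0],
    [[0,0,0],[0,0,0],0],
  ],
)

```text
t: 7.2
eef_pos: [0.4414, -0.1939, 0.0649]
ee_rot: [-3.141, -0.001, -0.067]
contact_force: [-0.6, -1.6, 0.0]
width: 0.003
finger_force: 0.0
```

>>> step_arm(
  plan=[
    [[0,-8,0],[0,0,0],0],
    [[0,-8,0],[0,0,0],0],
    [[2,-7,0],[0,0,0],0],
    [[2,-7,0],[0,0,0],0],
    [[0,0,0],[0,0,0],0],
  ],
)

```text
t: 7.62
eef_pos: [0.4471, -0.1632, 0.0644]
ee_rot: [3.141, -0.001, -0.066]
contact_force: [0.3, -0.0, -0.5]
width: 0.007
finger_force: 0.2
```

```bash
python3 -c "
from h import *
s=r.read_state();print(box(s['eef_pos'])*1000,s['ee_rot'],s['contact_force'])"
```

```text
[[ -33.24751398 -182.58655371   64.35937299]] [ 3.14146553e+00 -7.92412109e-04 -6.63720918e-02] [ 0.33748726 -0.01316943 -0.47422306]
```

>>> step_arm(
  plan=[
    [[2,-7,1],[0,0,0],0],
    [[3,-7,1],[0,0,0],0],
    [[5,-5,0],[0,0,0],0],
    [[5,-5,0],[0,0,0],0],
    [[0,0,0],[0,0,0],0],
  ],
)

```text
t: 8.03
eef_pos: [0.4642, -0.1402, 0.0615]
ee_rot: [-3.141, -0.0, -0.066]
contact_force: [0.6, -0.5, 0.8]
width: 0.005
finger_force: 0.3
```

```bash
python3 -c "
from h import *
s=r.read_state();print(box(s['eef_pos'])*1000,s['ee_rot'],s['contact_force'])"
```

```text
[[ -17.67682862 -158.48663836   61.50003219]] [-3.14085921e+00 -3.95037005e-04 -6.64629207e-02] [ 0.6271104  -0.49319352  0.77035305]
```

>>> step_arm(
  plan=[
    [[5,-3,0],[0,0,0],0],
    [[6,-3,0],[0,0,0],0],
    [[5,-1,0],[0,0,0],0],
    [[5,-1,0],[0,0,0],0],
    [[0,0,0],[0,0,0],0],
  ],
)

```text
t: 8.45
eef_pos: [0.4845, -0.134, 0.0612]
ee_rot: [-3.141, 0.002, -0.067]
contact_force: [-4.0, 2.7, 1.1]
width: 0.005
finger_force: 2.1
```

>>> step_arm(
  plan=[
    [[3,0,0],[0,0,0],0],
    [[0,0,0],[0,0,0],0],
    [[0,0,0],[0,0,0],0],
  ],
)

```text
t: 8.7
eef_pos: [0.4846, -0.134, 0.0608]
ee_rot: [-3.14, 0.007, -0.068]
contact_force: [-10.8, 3.5, 6.9]
width: 0.006
finger_force: 5.9
```

```bash
python3 -c "
from h import *
s=r.read_state();print(box(s['eef_pos'])*1000,s['ee_rot'],s['contact_force'],s['ft_torque'])"
```

```text
[[   2.24486721 -150.89573033   60.78345367]] [-3.14025194  0.00674141 -0.06775537] [-10.77858945   3.51253605   6.88708669] [0.80957996 2.55153711 0.01070242]
```

>>> step_arm(
  plan=[
    [[4,0,0],[0,0,0],0],
    [[0,0,0],[0,0,0],0],
    [[0,0,0],[0,0,0],0],
  ],
)

```text
t: 8.95
eef_pos: [0.4848, -0.1341, 0.0602]
ee_rot: [-3.14, 0.014, -0.068]
contact_force: [-20.9, 4.5, 15.9]
width: -0.001
finger_force: 11.2
```

>>> step_arm(
  plan=[
    [[-12,0,0],[0,0,0],0],
    [[-12,0,0],[0,0,0],0],
    [[0,0,-40],[0,0,0],0],
    [[0,0,-40],[0,0,0],0],
    [[0,0,-40],[0,0,0],0],
  ],
)

```text
t: 9.37
eef_pos: [0.4683, -0.1335, 0.1831]
ee_rot: [-3.141, -0.001, -0.068]
contact_force: [2.4, -1.0, 0.3]
width: 0.005
finger_force: 0.0
```

>>> step_arm(
  plan=[
    [[-20,-8,-30],[0,0,0],0],
    [[-20,-8,-30],[0,0,0],0],
    [[0,0,0],[0,0,0],0],
    [[0,0,0],[0,0,0],0],
  ],
)

```text
t: 9.7
eef_pos: [0.4305, -0.115, 0.244]
ee_rot: [3.141, -0.006, -0.067]
contact_force: [0.6, -0.0, 0.1]
width: 0.004
finger_force: 0.0
```

```bash
python3 - <<'E'
from h import *
s=r.read_state();p,d=camera('wrist');cv2.imwrite('pics/w3.png',p);c,T=ext('wrist',s)
print(box(s['eef_pos']),s['contact_force'])
W=box(bydepth(c,T,d,np.array([[u,v] for v in range(384) for u in range(512)]))).reshape(384,512,3)
hs=cv2.cvtColor(p,cv2.COLOR_BGR2HSV);h,S,V=hs[...,0].astype(int),hs[...,1],hs[...,2]
bay=(abs(W[...,0])<.08)&(W[...,1]>-.24)&(W[...,1]<0)&(d>0)
for n,m in [('red',((h<8)|(h>172))&(S>120)&(V>50)),('blue',(h>95)&(h<125)&(S>100)&(V>40))]:
    m=m&bay&(W[...,2]>.058)&(W[...,2]<.09)
    t=W[m];t=t[t[:,2]>.072];print(n,len(t),t.mean(0),cv2.minAreaRect((t[:,:2]*1000).astype(np.float32)))
b=W[(W[...,2]>.114)&(W[...,2]<.135)&(abs(W[...,0])<.06)&(abs(W[...,1]-.11)<.03)&(d>0)]
if len(b):print('bar',cv2.minAreaRect((b[:,:2]*1000).astype(np.float32)))
p,d=camera('top');c,T=ext('top');cv2.imwrite('pics/top3.png',p)
m=(abs(np.arange(512)[None]-210)<60)&(abs(np.arange(384)[:,None]-217)<25)
b=np.argwhere(m&(p.max(2)<70))[:,::-1];w=box(onplane(c,T,b,.123));print('bar top',len(w),np.median(w,0))
E
```

```text
[[-0.05306915 -0.13563942  0.24397831]] [ 0.57974713 -0.00466466  0.08136761]
red 549 [ 0.01978549 -0.14922744  0.07546168] ((19.783727645874023, -149.3533477783203), (11.3762845993042, 42.266292572021484), 0.04774284362792969)
blue 511 [-0.01760329 -0.08386577  0.07536483] ((-18.011451721191406, -83.4561996459961), (12.757022857666016, 41.97236633300781), 84.34858703613281)
bar top 246 [0.0060683  0.11067381 0.123     ]
```

View pics/w3.png

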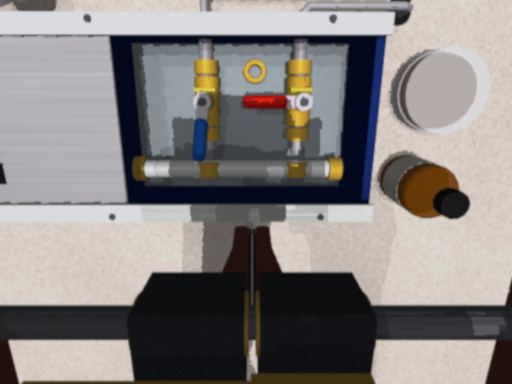

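The view shows the red handle at px (265, 102), across its pipe at 90°. Blue (200, 135) and the nut (255, 71) are unmoved. I'll do one last check of the cover's edge and then hand in.

```bash
python3 - <<'E'
from h import *
s=r.read_state();p,d=camera('wrist');c,T=ext('wrist',s)
W=box(bydepth(c,T,d,np.array([[u,v] for v in range(384) for u in range(512)]))).reshape(384,512,3)
m=(abs(W[...,2]-.104)<.004)&(abs(W[...,0])<.05)&(W[...,1]<.05)&(W[...,1]>-.06)&(d>0)
e=np.percentile(W[m][:,1],[0.5,1,3]);print('cover edge y',e,'bar centre',e[0]+.123)
if e[0]+.123+.1117>.215: workorder.hand_in();print('handed in')
E
```

```text
cover edge y [-0.01561987 -0.01540128 -0.01443384] bar centre 0.10738013300383717
the job is handed in; nothing more can be done
handed in
```

The job is handed in, but I didn't see a verdict. The red handle measured fully shut at 90°, and blue and the nut looked unmoved. The cover was pushed until it stopped dead at 18 N, which I took as its end stop; my camera estimate of its travel is about 228 mm, good to only a few mm, against the 222 mm required.

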